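Dispense three pendant blanks with the lever

ROBOT

A 6-joint arm with a two-finger parallel gripper is mounted at the origin on the work surface. World frame = base frame: x ahead of the robot, y to its left, z up, the work surface at z = 0. Lengths are in mm, angles in degrees, forces in N, time in s.
With the tool pointing down it reaches from about 350 to 975 mm from the base axis. Payload 7.1 kg.
Tool frame: the origin (TCP) lies where the fingers leave the gripper's body, on its centre line; the fingertips stand 80 mm ahead of it and the grasp point (between the pads) lies 61 mm ahead of it; z points along the fingers, y is the line along which they close (so a half turn about z gives the same grasp; the last joint's range is limited). The gripper opens to 88 mm and grips with 3 to 60 N. Pads are 20 mm wide; open, the fingers measure 115 mm over their backs; the gripper's body (75 mm by 178 mm) begins 61 mm behind the grasp point.
Start: joints at [-74.427, 24.242, 93.386, -0, 62.372, -1.089], TCP at [179.217, -598.737, 302.675] pointing down, gripper open.
Joint ranges: [-172.04, 172.04], [-51.8, 120.97], [4.93, 147.93], [-75.15, 255.16], [6.16, 154.13], [-145.62, 145.62]. Speed limits (degrees/s): [136.94, 136.94, 172.46, 180, 180, 180].

INTERFACE

Orientations are given as [roll, pitch, yaw] about the fixed x, y, z axes, in that order (R = Rz(yaw) Ry(pitch) Rx(roll)).
In Python, from cell import status, cams, bot gives the robot as it stands.
- The arm moves only by the tool play_rows, never from a script. Its argument "moves" is a list of rows, each a list of 7 numbers: the finger opening in cm, from 0 to 8.78, then the shift along the world's x, y, z in cm, then the turn, a rotation vector about the world's x, y, z in rad. In form: [[fingers, x, y, z, rx, ry, rz], ...]. A call has exactly 8 rows; each row is the pose to reach, as a shift and turn from the pose commanded when the call began; what a row does not reach only later rows make up. A row lasts 1/8 s, in which the tool goes at most 62.5 mm and 10.7 degrees, less where a joint would pass 70% of its speed; a pose out of reach is approached as far as the arm can. A call with a gripper value outside its range is refused whole. The fingers move at their own pace and stop on an object; "grip_force" is the grip in N (left out, the last holds). Time passes only in rows, so rows that repeat a pose let the fingers close, or fill a call up. It gives the time, the measured TCP pose, the force, the opening and the grip force at its end, in the units of the state.
- status.read_state(): the state, without advancing time (a new reading comes with each control period).
- cams.get_image(name): name is "scene" or "top" or "wrist"; returns (picture, depth): 420x560x3 uint8, red, green, blue; 420x560 float32, mm along the optical axis (not along the pixel's ray), 0 where there is no reading.
- cams.calibration(name): a dict with "K" (3x3 intrinsics, pixels), "world_from_camera" (4x4, takes a point from camera to world coordinates); the wrist camera has in their place "hand_eye" (4x4, takes a point from camera to tool coordinates, whose origin is the TCP and whose axes are the flange's). Camera axes: x right, y up, looking along -z (the intrinsics and any distortion apply to the point x, -y, -z); pixel columns grow to the right and rows downward; lengths in mm; the calibration is good to about 2 mm. A picture is of the moment at which its call begins: read the wrist's pose just before it. calibration takes no time and is no camera call.
- bot.finish_job(): hands the job in; it is judged then, once.
The state is a dict: "time_s": time; "joints": joint angles; "joint_vel": joint speeds; "effort": joint torques, N m; "eef_pos": TCP position; "tool_rot": TCP orientation; "ft_force": force on the tool from outside, world axes, zero at the start; "ft_torque": the same for the moment, N m; "grip_width": opening from 0.0 (shut) to 1.0 (fully open); "gripper_force": force on a finger pad.
Only numpy, scipy, OpenCV 4.12 (cv2) and the standard library are available. Lean on these libraries where they do the work, as an engineer would, in place of code of your own. Each camera call takes 0.05 s, during which the arm holds its last target. There are 200 camera calls.

TASK

The next pupil at the craft bench needs three pendant blanks: press the dispenser's sprung lever all the way down and let it come fully back up, three times and no more, so that exactly three blanks drop into the catch tray and the other three stay in the magazine. Use only the lever: do not touch the blanks, leave the things around alone, and leave the lever up and untouched.

Things in the scene. Friction and masses are not known exactly. Their poses are not given: they have to be found in the camera images.
- dispenser: Bench-top blank dispenser, fixed. Origin on the bench, under the axis of its upright magazine; z up, +x towards its catch tray, -x towards its lever. On a grey block (top 50 mm up) four aluminium rails, 122 mm high, open on top, hold the stack. Two grey cheeks (146 mm high, at y = +-28 mm) hold the lever's pivot.
- tray_floor (a point): Centre of the inner floor of the dispenser's wooden catch tray (part of it): inside 120 x 90 mm, x = +22 to +142 mm and y = -45 to +45 mm in the dispenser's frame; floor 4 mm, walls 30 mm above the bench. A slippery white plastic chute (50 degrees, 86 mm wide) slopes from the gate down to this floor over x = 20 to 57 mm.
- lever (a joint): Sprung lever: 0 = up at rest, 0.5 rad = fully down on its stop. It drives a pusher under the stack: a press of 0.45 rad or more pushes the lowest blank out into the tray (under 0.4 it may stay in); the next blank comes down when the lever is back up. It springs back by itself within half a second. Takes about 3 N at the top, 7 N at the bottom.
- lever_hinge (a point): Pivot of the lever, 130 mm above the bench, 62 mm from the magazine axis on the -x side; its axis is the dispenser's y. The arm rises by 0.25 rad to its free end at rest, and slopes down by 0.25 rad when fully pressed.
- lever_pad (a point): Centre of the top of the black pad on the lever's free end, where to press from above: 62 mm long (along the arm), 40 wide, 10 thick. 120 mm from the pivot; 165 mm above the bench at rest, 60 mm lower fully down (a firm stop), moving almost straight down (within 5 mm). The cheeks begin 70 mm from its centre; nothing else is near or above it.
- blank1: The lowest blank of the starting stack of six, origin at its centre: a plain terracotta disc, 36 mm across, 8 mm thick, about 16 g.
- blank2: The second from the bottom blank of the starting stack of six, origin at its centre: a plain terracotta disc, 36 mm across, 8 mm thick, about 16 g.
- blank3: The third from the bottom blank of the starting stack of six, origin at its centre: a plain terracotta disc, 36 mm across, 8 mm thick, about 16 g.
- blank4: The fourth from the bottom blank of the starting stack of six, origin at its centre: a plain terracotta disc, 36 mm across, 8 mm thick, about 16 g.
- blank5: The fifth from the bottom blank of the starting stack of six, origin at its centre: a plain terracotta disc, 36 mm across, 8 mm thick, about 16 g.
- blank6: The top blank of the starting stack of six, origin at its centre: a plain terracotta disc, 36 mm across, 8 mm thick, about 16 g.
- brush_pot: Blue ceramic mug, 80 mm across, 90 mm high, off to the side. A bystander. Origin: centre of its underside.
- bottle: Closed orange plastic bottle, 64 mm across, 170 mm high, off to the side. A bystander. Origin: centre of its underside.
- jar: Closed glass jar, 60 mm across, 70 mm high, off to the side. A bystander. Origin: centre of its underside.
- hammer: Small hammer with a wooden handle lying on the bench, off to the side. A bystander. Origin: under its middle.

How it is judged:
By the outcome, as a careful person would: the job done as asked, in the order asked, and still so for the second after the job is handed in, with the robot touching nothing.
It also fails if it takes over 40 s, if anything falls off the work surface, if the arm or the gripper's body presses on something with over 40 N, if the wrist force passes 120 N, or if a joint passes its speed limit or range.

## Working session

There is one attempt and no reset: what is moved stays moved. The work goes in short steps, Python scripts to look and compute and a tool call to move; the robot and the scene stay as the last step left them, time stands still between calls to the robot, and variables do not carry over. Pictures are saved under pics/ and viewed, at most 10 in all, crops included, and the job is handed in when it is done.

Besides the shell and the picture viewer there is one more tool, called after "Call:" by a JSON object that holds its "name" and its "arguments". play_rows: Moves the arm, as the interface text tells. Its arguments: {"type":"object","properties":{"moves":{"type":"array","items":{"type":"array","items":{"type":"number"}}},"grip_force":{"type":"number"}},"required":["moves"]}

```bash
mkdir -p pics; python3 - <<'E'
from cell import status,cams
import cv2,numpy as np
print(status.read_state())
for n in("scene","top"):
    p,d=cams.get_image(n); cv2.imwrite(f"pics/{n}1.png",p[:,:,::-1]); np.savez(f"pics/{n}1.npz",p=p,d=d)
    print(cams.calibration(n))
E
```

```text
{'time_s': 0.0, 'joints': array([-7.44277247e+01,  2.42833471e+01,  9.34316407e+01,  3.08571869e-04,
        6.23702968e+01, -1.08853892e+00]), 'joint_vel': array([-0.02199485,  0.08200328,  0.06066773,  0.07559504, -0.08937051,
       -0.12129007]), 'effort': array([ 2.98987070e-04, -5.44627047e+01, -2.73669219e+01,  6.45100814e-02,
        2.27206503e-02, -1.17235732e-04]), 'eef_pos': array([ 179.10229426, -598.34079051,  301.91198088]), 'tool_rot': array([-1.79914736e+02, -1.89331014e-03,  1.66606695e+01]), 'ft_force': array([0.57371642, 0.10300594, 0.46651789]), 'ft_torque': array([-0.00332495, -0.03220432, -0.02024005]), 'gripper_force': 0.0, 'grip_width': 0.998505331456664}
{'K': array([[461.0702125 ,   0.        , 288.25376217],
       [  0.        , 461.0702125 , 213.88766185],
       [  0.        ,   0.        ,   1.        ]]), 'world_from_camera': array([[ 2.43343416e-01, -6.33211543e-01,  7.34729285e-01,
         1.43038106e+03],
       [ 9.69915304e-01,  1.53432356e-01, -1.89004804e-01,
        -2.35317469e+02],
       [ 6.94877898e-03,  7.58618253e-01,  6.51498320e-01,
         8.63929189e+02],
       [ 0.00000000e+00,  0.00000000e+00,  0.00000000e+00,
         1.00000000e+00]])}
{'K': array([[438.42856658,   0.        , 274.84137237],
       [  0.        , 438.42856658, 218.68939999],
       [  0.        ,   0.        ,   1.        ]]), 'world_from_camera': array([[ 9.87331916e-03,  9.95557232e-01, -9.36392809e-02,
         5.04571490e+02],
       [-9.99906295e-01,  8.94146668e-03, -1.03658652e-02,
        -2.61193450e+00],
       [-9.48253953e-03,  9.37328519e-02,  9.95552226e-01,
         1.11049420e+03],
       [ 0.00000000e+00,  0.00000000e+00,  0.00000000e+00,
         1.00000000e+00]])}
```

View pics/scene1.png

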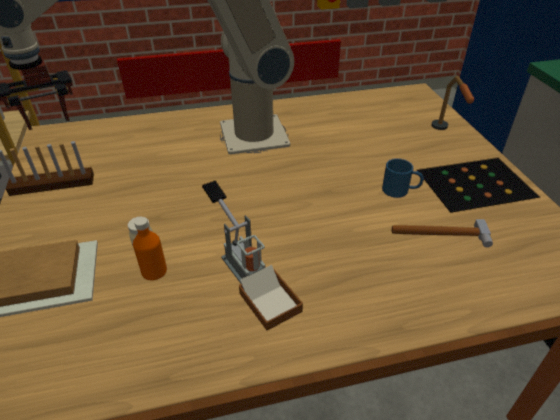

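View pics/top1.png

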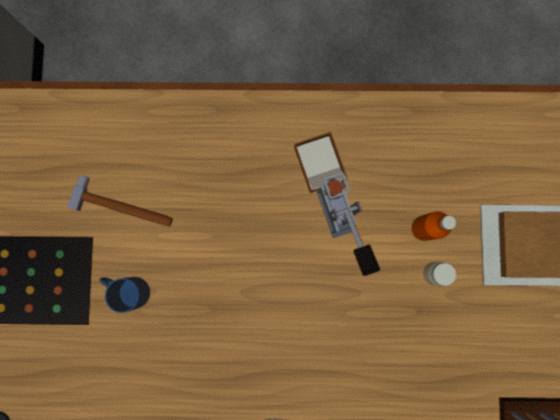

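The dispenser stands mid-bench. Its black pad is at about (367,260) in the top view and (214,191) in the scene view, with the orange bottle and jar to one side. Next I'll measure the pad from both views.

```bash
cat > h.py <<'E'
from cell import cams
import numpy as np,cv2
def ray(n,u,v):
    c=cams.calibration(n);T=c["world_from_camera"];K=c["K"]
    d=T[:3,:3]@[(u-K[0,2])/K[0,0],-(v-K[1,2])/K[1,1],-1]
    return T[:3,3],d
def tri(a,b):
    (o,d),(p,e)=a,b
    s=np.linalg.lstsq(np.c_[d,-e],p-o,rcond=None)[0]
    return (o+s[0]*d+p+s[1]*e)/2,np.linalg.norm(o+s[0]*d-p-s[1]*e)
def pad(n,p,roi):
    x0,x1,y0,y1=roi
    m=np.zeros(p.shape[:2],np.uint8); m[y0:y1,x0:x1]=(p[y0:y1,x0:x1].max(2)<45)
    k,l,s,c=cv2.connectedComponentsWithStats(m)
    i=1+s[1:,4].argmax(); return l==i,c[i],s[i]
ROI=dict(scene=(195,235,170,210),top=(345,390,235,285))
E
python3 - <<'E'
from h import *
R={}
for n in("scene","top"):
    z=np.load(f"pics/{n}1.npz");m,c,s=pad(n,z["p"],ROI[n]);R[n]=ray(n,*c)
    o,d=R[n];dd=np.median(z["d"][m]);print(n,c,s,cv2.minAreaRect(np.argwhere(m)[:,::-1].astype(np.float32)),"depth pt",o+d*dd,"z150",o+d*(165-o[2])/d[2])
    vv,uu=np.nonzero(m);P=np.array([o+ray(n,u,v)[1]*z["d"][v,u] for u,v in zip(uu,vv)])
    print(P.mean(0),np.percentile(P,[2,98],axis=0)); C=np.cov(P[:,:2].T);w,V=np.linalg.eigh(C);print(V[:,1],np.degrees(np.arctan2(V[1,1],V[0,1])))
print(tri(R["scene"],R["top"]))
# magazine: terracotta in top view
z=np.load("pics/top1.npz");p=z["p"].astype(int)[170:205,315:360]
m=(p[:,:,0]>80)&(p[:,:,0]>1.7*p[:,:,1]);v,u=np.nonzero(m);u,v=u.mean()+315,v.mean()+170
print(u,v,m.sum());o,d=ray("top",u,v);print(o+d*(98-o[2])/d[2], o+d*z["d"][int(v),int(u)])
E
```

```text
scene [213.5917603 191.3258427] [203 181  23  21 267] ((213.65383911132812, 191.2307586669922), (22.188007354736328, 13.590154647827148), 56.3099365234375) depth pt [ 514.98043642 -190.4609597   164.11945536] z150 [ 516.13225109 -190.51740098  165.        ]
[ 517.73555104 -190.68122811  166.41433573] [[ 486.65229185 -211.91710224  155.10899938]
 [ 540.79910693 -169.07516733  172.05253486]]
[-0.99951032  0.03129104] 178.2068625537594
top [366.26754386 259.96052632] [354 245  25  30 456] ((366.3608093261719, 259.93817138671875), (27.569591522216797, 16.943811416625977), 68.96248626708984) depth pt [ 506.43153379 -189.33803753  166.15293553] z150 [ 506.43380469 -189.56600931  165.        ]
[ 506.51936654 -187.29739645  176.32545431] [[ 478.87077252 -210.66100853  157.77332224]
 [ 534.30076108 -166.73036483  174.4508398 ]]
[0.16555586 0.98620041] 80.4704730224939
(array([ 506.5391753 , -190.50920528,  157.82639231]), np.float64(0.9502087954818694))
334.8933333333333 186.93333333333334 150
[ 675.45900084 -131.41009558   98.        ] [ 675.31927417 -131.30478338   98.82786884]
```

Call:
{"name": "play_rows", "arguments": {"moves": [[0,2,2.4,0,0,0,0],[0,4.4,5.4,0,0,0,0],[0,7,8.7,0,0,0,0],[0,10,12.4,0,0,0,0.02],[0,13,16,0,0,0,0.04],[0,16,19.9,0,0,0,0.04],[0,19,23.6,0,0,0,0.04],[0,22,27.3,0,0,0,0.04]]}}

```text
time_s: 1.1
eef_pos: [399.9, -324.3, 302.5]
tool_rot: [-180.0, 0.0, 18.9]
ft_force: [-0.7, -0.3, -0.1]
grip_width: 0.13
gripper_force: 0.0
```

Call:
{"name": "play_rows", "arguments": {"moves": [[0,2.8,3.5,0,0,0,0],[0,5.3,6.6,0,0,0,0],[0,7.5,9.3,0,0,0,0],[0,9.2,11.4,0,0,0,0],[0,10.3,12.8,0,0,0,0],[0,10.9,13.6,-1.5,0,0,0],[0,10.9,13.6,-3,0,0,0],[0,10.9,13.6,-3,0,0,0]]}}

```text
time_s: 2.1
eef_pos: [506.8, -189.9, 270.6]
tool_rot: [-179.9, 0.2, 18.9]
ft_force: [-0.6, -0.1, -0.5]
grip_width: 0.002
gripper_force: 0.0
```

```bash
python3 - <<'E'
from cell import status,cams
import cv2,numpy as np
s=status.read_state();print(s["time_s"],s["eef_pos"],s["tool_rot"],s["ft_force"],s["grip_width"])
A=[cv2.resize(cams.get_image("scene")[0][100:330,130:330],(400,460),interpolation=cv2.INTER_CUBIC),cv2.resize(cams.get_image("top")[0][120:320,290:460],(391,460),interpolation=cv2.INTER_CUBIC)]
cv2.imwrite("pics/a2.png",np.hstack(A)[:,:,::-1])
E
```

```text
2.1 [ 506.82066842 -189.85175442  270.61120711] [-179.85575784    0.18297444   18.92294054] [-0.63098409 -0.05646632 -0.49703598] 0.002251478863218316
```

View pics/a2.png

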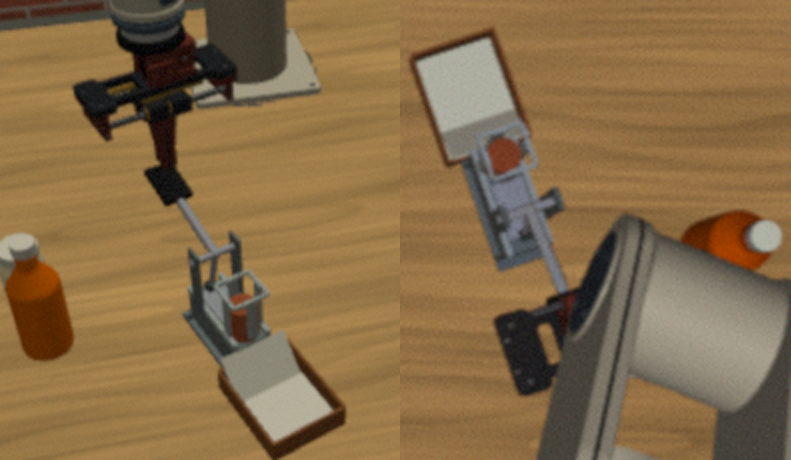

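The scene half of the picture shows the closed fingertips right above the pad at about (165,178), and the magazine and tray are clear. I'll press close to the stop, then creep the rest of the way.

Call:
{"name": "play_rows", "arguments": {"moves": [[0,0,0,-0.8,0,0,0],[0,0,0,-1.8,0,0,0],[0,0,0,-2.8,0,0,0],[0,0,0,-4,0,0,0],[0,0,0,-5.2,0,0,0],[0,0,0,-6.4,0,0,0],[0,0,0,-7.4,0,0,0],[0,0,0,-7.6,0,0,0]]}}

```text
time_s: 3.2
eef_pos: [508.2, -189.8, 196.1]
tool_rot: [-180.0, 0.0, 19.0]
ft_force: [-1.1, -0.3, 6.0]
grip_width: 0.005
gripper_force: 3.2
```

Call:
{"name": "play_rows", "arguments": {"moves": [[0,0,0,-0.2,0,0,0],[0,0,0,-0.3,0,0,0],[0,0,0,-0.4,0,0,0],[0,0,0,-0.5,0,0,0],[0,0,0,-0.5,0,0,0],[0,0,0,-0.5,0,0,0],[0,0,0,-0.5,0,0,0],[0,0,0,-0.5,0,0,0]]}}

```text
time_s: 4.2
eef_pos: [508.7, -189.7, 191.8]
tool_rot: [180.0, -0.1, 19.0]
ft_force: [-0.5, 0.7, 6.7]
grip_width: 0.007
gripper_force: 3.0
```

Call:
{"name": "play_rows", "arguments": {"moves": [[0,0,0,-0.1,0,0,0],[0,0,0,-0.2,0,0,0],[0,0,0,-0.3,0,0,0],[0,0,0,-0.3,0,0,0],[0,0,0,-0.3,0,0,0],[0,0,0,-0.3,0,0,0],[0,0,0,-0.3,0,0,0],[0,0,0,-0.3,0,0,0]]}}

```text
time_s: 5.2
eef_pos: [509.0, -189.6, 188.9]
tool_rot: [180.0, -0.1, 18.9]
ft_force: [1.2, 1.8, 5.9]
grip_width: 0.005
gripper_force: 3.0
```

Call:
{"name": "play_rows", "arguments": {"moves": [[0,0,0,-0.1,0,0,0],[0,0,0,-0.1,0,0,0],[0,0,0,-0.2,0,0,0],[0,0,0,-0.2,0,0,0],[0,0,0,-0.2,0,0,0],[0,0,0,-0.2,0,0,0],[0,0,0,-0.2,0,0,0],[0,0,0,-0.2,0,0,0]]}}

```text
time_s: 6.2
eef_pos: [509.2, -189.5, 187.9]
tool_rot: [180.0, -0.1, 18.9]
ft_force: [-1.5, 3.9, 15.0]
grip_width: 0.007
gripper_force: 7.5
```

```bash
python3 - <<'E'
from cell import status,cams
import cv2,numpy as np
s=status.read_state();print(s["time_s"],s["eef_pos"],s["ft_force"])
A=[cv2.resize(cams.get_image("scene")[0][100:330,130:330],(400,460),interpolation=cv2.INTER_CUBIC),cv2.resize(cams.get_image("top")[0][120:320,290:460],(391,460),interpolation=cv2.INTER_CUBIC)]
cv2.imwrite("pics/a3.png",np.hstack(A)[:,:,::-1])
E
```

```text
6.2 [ 509.23694505 -189.51528805  187.87756806] [-1.50765737  3.92572429 15.03653334]
```

View pics/a3.png

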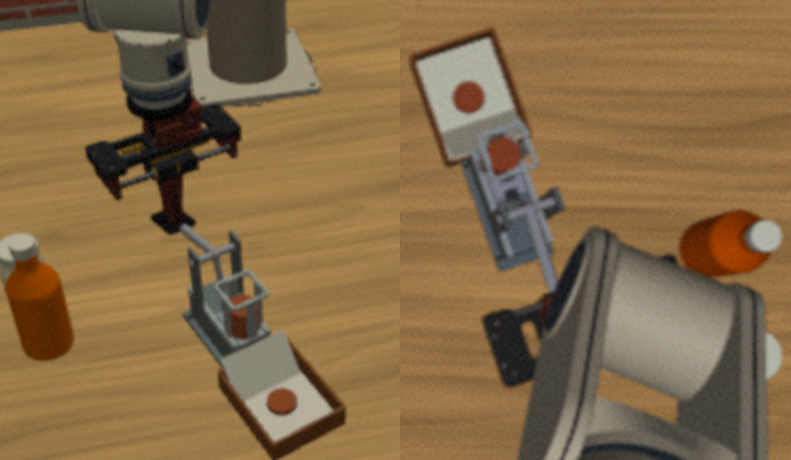

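At the stop the wrist reads 15 N, and one blank lies in the tray at about (282,400) in the scene half. The commanded travel is 8.6 cm, so I'll release and do presses two and three.

Call:
{"name": "play_rows", "arguments": {"moves": [[0,0,0,1.2,0,0,0],[0,0,0,3,0,0,0],[0,0,0,5,0,0,0],[0,0,0,7,0,0,0],[0,0,0,8.6,0,0,0],[0,0,0,8.6,0,0,0],[0,0,0,8.6,0,0,0],[0,0,0,8.6,0,0,0]]}}

```text
time_s: 7.3
eef_pos: [507.8, -189.6, 271.8]
tool_rot: [-179.9, 0.1, 18.9]
ft_force: [-0.5, -0.2, -0.0]
grip_width: 0.002
gripper_force: 0.0
```

Call:
{"name": "play_rows", "arguments": {"moves": [[0,0,0,0,0,0,0],[0,0,0,0,0,0,0],[0,0,0,-0.8,0,0,0],[0,0,0,-1.8,0,0,0],[0,0,0,-2.8,0,0,0],[0,0,0,-4,0,0,0],[0,0,0,-5.2,0,0,0],[0,0,0,-6.4,0,0,0]]}}

```text
time_s: 8.3
eef_pos: [507.7, -189.9, 207.8]
tool_rot: [-180.0, 0.1, 19.0]
ft_force: [-3.8, -1.4, 7.5]
grip_width: 0.008
gripper_force: 3.7
```

Call:
{"name": "play_rows", "arguments": {"moves": [[0,0,0,-0.8,0,0,0],[0,0,0,-1.4,0,0,0],[0,0,0,-1.8,0,0,0],[0,0,0,-2,0,0,0],[0,0,0,-2.1,0,0,0],[0,0,0,-2.2,0,0,0],[0,0,0,-2.2,0,0,0],[0,0,0,-2.2,0,0,0]]}}

```text
time_s: 9.3
eef_pos: [509.4, -189.4, 187.8]
tool_rot: [180.0, -0.2, 18.9]
ft_force: [-2.5, 4.5, 16.5]
grip_width: 0.004
gripper_force: 8.3
```

```bash
python3 - <<'E'
from cell import status,cams
import cv2,numpy as np
A=[cv2.resize(cams.get_image("scene")[0][100:330,130:330],(400,460),interpolation=cv2.INTER_CUBIC),cv2.resize(cams.get_image("top")[0][120:320,290:460],(391,460),interpolation=cv2.INTER_CUBIC)]
cv2.imwrite("pics/a4.png",np.hstack(A)[:,:,::-1])
E
```

```text
(no output)
```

View pics/a4.png

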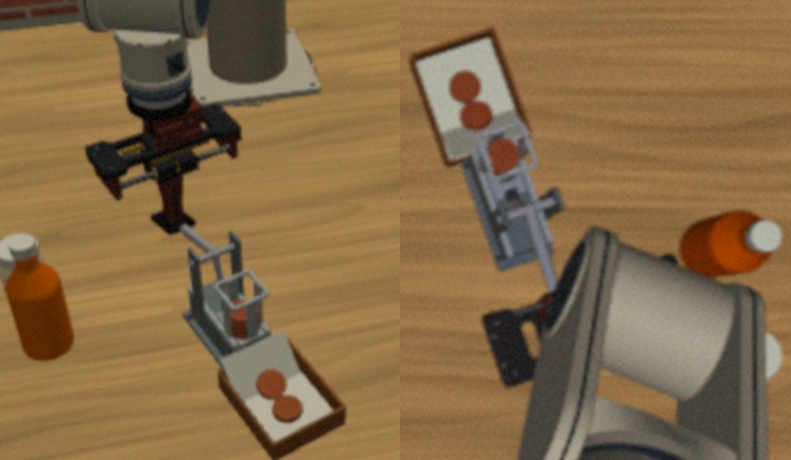

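The tray now holds two blanks, at about (270,384) and (287,408), and the lever is down on its stop. Third press next.

Call:
{"name": "play_rows", "arguments": {"moves": [[0,0,0,1.2,0,0,0],[0,0,0,3,0,0,0],[0,0,0,5,0,0,0],[0,0,0,7,0,0,0],[0,0,0,8.6,0,0,0],[0,0,0,8.6,0,0,0],[0,0,0,8.6,0,0,0],[0,0,0,8.6,0,0,0]]}}

```text
time_s: 10.4
eef_pos: [507.8, -189.6, 271.8]
tool_rot: [-179.9, 0.1, 19.0]
ft_force: [0.1, -0.5, -1.3]
grip_width: 0.008
gripper_force: 0.0
```

Call:
{"name": "play_rows", "arguments": {"moves": [[0,0,0,0,0,0,0],[0,0,0,0,0,0,0],[0,0,0,-0.8,0,0,0],[0,0,0,-1.8,0,0,0],[0,0,0,-2.8,0,0,0],[0,0,0,-4,0,0,0],[0,0,0,-5.2,0,0,0],[0,0,0,-6.4,0,0,0]]}}

```text
time_s: 11.4
eef_pos: [507.8, -189.8, 207.8]
tool_rot: [-180.0, 0.1, 19.0]
ft_force: [-3.6, -2.0, 6.5]
grip_width: 0.005
gripper_force: 3.4
```

Call:
{"name": "play_rows", "arguments": {"moves": [[0,0,0,-0.8,0,0,0],[0,0,0,-1.4,0,0,0],[0,0,0,-1.8,0,0,0],[0,0,0,-2,0,0,0],[0,0,0,-2.1,0,0,0],[0,0,0,-2.2,0,0,0],[0,0,0,-2.2,0,0,0],[0,0,0,-2.2,0,0,0]]}}

```text
time_s: 12.4
eef_pos: [509.5, -189.4, 187.8]
tool_rot: [180.0, -0.2, 18.9]
ft_force: [-3.1, 5.1, 17.1]
grip_width: 0.007
gripper_force: 8.3
```

Call:
{"name": "play_rows", "arguments": {"moves": [[0,0,0,1.2,0,0,0],[0,0,0,3,0,0,0],[0,0,0,5,0,0,0],[0,0,0,7,0,0,0],[0,0,0,9,0,0,0],[0,0,0,11,0,0,0],[0,0,0,12,0,0,0],[0,0,0,12,0,0,0]]}}

```text
time_s: 13.4
eef_pos: [508.5, -189.7, 307.2]
tool_rot: [180.0, -0.1, 18.9]
ft_force: [0.1, 0.0, 0.0]
grip_width: 0.008
gripper_force: 0.0
```

```bash
python3 - <<'E'
from cell import status,cams
import cv2,numpy as np
s=status.read_state();print(s["time_s"],s["eef_pos"],s["ft_force"])
A=[cv2.resize(cams.get_image("scene")[0][100:330,130:330],(400,460),interpolation=cv2.INTER_CUBIC),cv2.resize(cams.get_image("top")[0][120:320,290:460],(391,460),interpolation=cv2.INTER_CUBIC)]
cv2.imwrite("pics/a5.png",np.hstack(A)[:,:,::-1])
E
```

```text
13.4 [ 508.54629989 -189.7356437   307.19709542] [0.14857325 0.03954703 0.02570068]
```

View pics/a5.png

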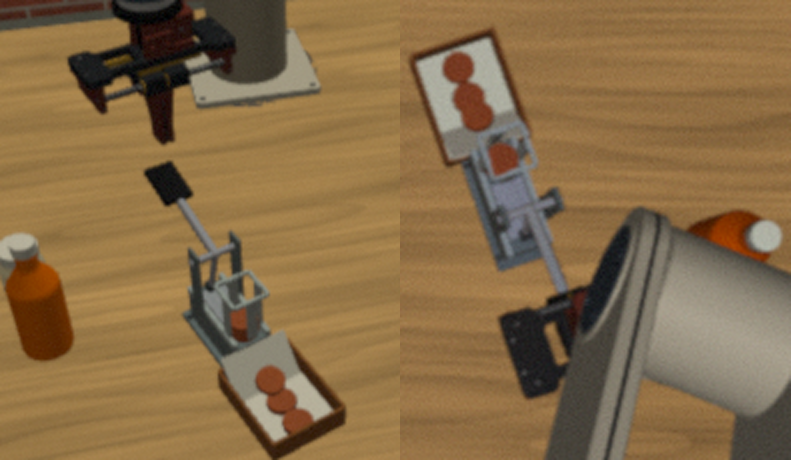

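Three blanks are in the tray, at about (270,380), (281,401) and (298,421). The lever is up and the gripper is clear of it, so I'm handing in.

```bash
python3 -c "
from cell import bot
print(bot.finish_job())"
```

```text
the job is handed in; nothing more can be done
None
```

I pressed the lever fully down three times: three blanks lie in the tray, the rest of the stack is still in the magazine, the lever is up and untouched, and I handed the job in at about 13.5 s.

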